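# Stand the fallen forming stand up and fit its collar

### The job

The square-footed steel forming stand on the silversmith's bench has fallen over. It is polished, so do not grip or squeeze it: tip it up with light pushes of the fingers until it stands upright on its foot. Then take the thick steel collar, slip it over the spigot on top of the stand and lower it, without dropping it, until it lies flat on the stand's head; leave the other things on the bench where they are.

Things in the scene. Friction and masses are not known exactly. Their poses are not given: they have to be found in the camera images.
- stand: Steel stand, ~0.5 kg. Origin: centre of the foot's underside. Along its z: square foot 60 x 60 mm (sides along x, y), 12 thick; neck dia 26 from 12 to 90 mm; round head dia 60 from 90 to 125; spigot dia 16 from 125 to 160. Mass centre ~75 mm up. Starts lying level on a side of the foot and on the head, z towards the robot's left or ahead-left.
- spigot_tip (a point): Centre of the end of the stand's spigot (160 mm along the stand's z; 4 mm chamfer round the end). While the stand lies, the spigot overhangs with its underside 22 mm clear of the bench.
- shoulder (a point): Centre of the flat top of the stand's head, round the foot of the spigot (125 mm along the stand's z): the collar rests here.
- collar: Thick steel collar lying flat: outer diameter 48 mm, bore 19 mm, 22 mm high, 0.14 kg. Origin: centre of its underside, z along the bore. The only thick ring; keep its z up.
- bangle: Bystander: thin steel bangle lying flat, outer diameter 68 mm, inner 58 mm, 12 mm high. Origin: centre of underside.
- disc: Bystander: solid steel disc without a hole, diameter 54 mm, 14 mm high. Origin: centre of underside.
- hammer: Bystander: hammer with a wooden handle, lying at the far side of the bench.
- flux_jar: Bystander: amber glass jar, diameter 52 mm, 75 mm high. Origin: centre of underside.
- dish: Bystander: white ceramic dish, diameter 100 mm, 28 mm high. Origin: centre of underside.
- bench_block: Bystander: dark steel block 80 x 80 x 25 mm. Origin: centre of underside.
Not all that is in view belongs to the job. Of the things shaped like the stand, the steel one is meant. What is shaped like the collar but red is not meant.

How it is judged (in metres and radians):
On the way, in this order (a step that is already met when the one before it is completed fails the run):
1. the stand stands upright on its foot (within 0.06 rad) and at rest, the collar still off it (angle between stand's own z axis and vertical below 0.06 rad and height (world z) of stand below 0.006 m and angular speed of stand below 0.3 rad/s and horizontal distance between collar and stand above 0.06 m), for 0.3 s.
2. the collar is round the spigot, down on the head (within 3 mm) (angle between stand's own z axis and vertical below 0.06 rad and horizontal distance between collar and stand below 0.006 m and z of collar in the frame of stand between 0.12 and 0.128 m and angle between collar's own z axis and vertical below 0.07 rad), for 0.2 s.
At the end, for the whole second after the job is handed in: The stand is upright on its foot on the bench (own z within 0.06 rad of vertical, underside within 6 mm of the bench) and the collar is round its spigot, flat (0.07 rad) on its head: collar origin 120 to 128 mm above the stand's origin and within 6 mm of its axis; both at rest (all of step 2 and height (world z) of stand below 0.006 m and linear speed of each of stand, collar below 0.02 m/s); the robot touches nothing.
It fails at once if the fingers press on the stand with more than 25 N (pinching it or pushing hard) (contact force between the fingers and stand above 25 N).
It fails at once if the collar is dropped (faster than 0.6 m/s while the fingers do not touch it) (linear speed of collar above 0.6 m/s and contact force between the fingers and collar below 0.05 N).
It fails at once if another thing on the bench is moved more than 30 mm (distance of any of bangle, disc, hammer, flux_jar, dish, bench_block from where it was at the start of the episode above 0.03 m).
It also fails if it takes over 72 s, if anything falls off the work surface, if the arm or the gripper's body presses on something with over 40 N, if the wrist force passes 120 N, or if a joint passes its speed limit or range.

### The arm

A 7-joint arm with a two-finger parallel gripper is mounted at the origin on the work surface. World frame = base frame: x ahead of the robot, y to its left, z up, the work surface at z = 0. Lengths are in m, angles in degrees, forces in N, time in s.
With the tool pointing down it reaches from about 0.4 to 0.9 m from the base axis. Payload 5.5 kg.
Tool frame: the origin (TCP) lies midway between the tips of the shut fingers; the grasp point (between the pads) lies 19 mm behind it (bot.pinch_z is the distance from the TCP to the grasp point, in m); z points along the fingers, y is the line along which they close (so a half turn about z gives the same grasp; the last joint's range is limited). The gripper opens to 92 mm and grips with 3 to 60 N. Pads are 19 mm wide; open, the fingers measure 130 mm over their backs; the gripper's body (75 mm by 190 mm) begins 47 mm behind the grasp point.
Start: joints at [-53.789, 28.699, -24.465, 88.831, 12.651, 65.22, -12.049], TCP at [0.234, 0.606, 0.227] pointing down, gripper open.
Joint ranges: [-164.97, 164.97], [-17.58, 116.51], [-87.97, 89.64], [11.32, 138.91], [-80.73, 260.73], [10.89, 115.49], [-147.41, 147.41]. Speed limits (degrees/s): [147.25, 147.25, 180, 180, 180, 180, 180].

### API

Orientations are given as a 3x3 rotation matrix whose columns are the frame's x, y, z axes.
In Python, from cell import bot gives the robot as it stands.
- The arm moves only by the tool move_arm, never from a script. Its argument "rows" is one flat list of numbers, 5 for each row, row after row: the shift along the tool's x, y, z in mm, then the turn about the tool's z in rad, then the finger opening in mm, from 0 to 91.8. In form: [dx, dy, dz, turn, grip, dx, dy, dz, turn, grip, ...]. A call has 1 to 20 rows; each row is the pose to reach, as a shift and turn from the pose commanded when the call began, along the tool's axes at that moment; what a row does not reach only later rows make up. A row lasts 1/10 s, in which the tool goes at most 50 mm and 8.59 degrees, less where a joint would pass 70% of its speed; a pose out of reach is approached as far as the arm can. A call with a gripper value outside its range is refused whole. The fingers move at their own pace and stop on an object; "squeeze" is the grip in N (left out, the last holds). Time passes only in rows, so rows that repeat a pose let the fingers close. It gives the time, the measured TCP pose, the force, the opening and the grip force at its end, in the units of the state.
- bot.state(): the state, without advancing time (a new reading comes with each control period).
- bot.get_image(name): name is "scene" or "top"; returns a dict with "img" (384x512x3 uint8, red, green, blue), "z_map" (384x512 float32, m along the optical axis (not along the pixel's ray), 0 where there is no reading), "fx", "fy", "cx", "cy" (pixels), "k1" (the pictures are not rectified: a ray, as slopes to the right and down, at radius r is drawn at 1 + k1 r^2 times it, then the intrinsics apply), "pose" (4x4, takes a point from camera to world coordinates). Camera axes: x right, y down, z forward; pixel columns grow to the right and rows downward; lengths in m; the calibration is good to about 2 mm. A picture is of the moment at which its call begins.
- bot.finish_job(): hands the job in; it is judged then, once.
Trained networks look in a picture, given as the dict that the camera call returned (one of the last four; its "shot" number tells which), for a name from the list of things; names that differ only in an ending like _2 or _b are one class to them, and where a whole thing is asked for, a point or a joint stands for the part that bears it (a point fixed in the world has none). Each returns a list of dicts, best first, with "conf" (0 to 1); they miss things now and then, are a little off and sometimes report something else, mostly with a low value. They report only what shows in the picture. A call takes as long as a camera call. They do not tell look-alikes from the thing itself.
- bot.masks_of(picture, query): "pixels" (384x512 bool, what is visible of it) and "box" ([left, top, right, bottom] in pixels, round what is visible of it).
- bot.tip_of(picture, query): "position" ([column, row] in pixels: a listed point, or the origin of a listed thing).
The state is a dict: "time_s": time; "joints": joint angles; "qd": joint speeds; "joint_torque": joint torques, N m; "eef_pos": TCP position; "eef_rot": TCP orientation; "force": force on the tool from outside, world axes, zero at the start; "moment": the same for the moment, N m; "gripper_width": opening from 0.0 (shut) to 1.0 (fully open); "gripper_force": force on a finger pad.
Only numpy, scipy, OpenCV 4.12 (cv2) and the standard library are available. Lean on these libraries where they do the work, as an engineer would, in place of code of your own. Each camera call takes 0.05 s, during which the arm holds its last target. There are 200 camera calls.

## Working session

There is one attempt and no reset: what is moved stays moved. The work goes in short steps, Python scripts to look and compute and a tool call to move; the robot and the scene stay as the last step left them, time stands still between calls to the robot, and variables do not carry over. Pictures are saved under pics/ and viewed, at most 10 in all, crops included, and the job is handed in when it is done.

Besides the shell and the picture viewer there is one more tool, called after "Emit:" as name(argument=value, ...) on one line, values as JSON. move_arm: Moves the arm, as the interface text tells. Its arguments: {"type":"object","properties":{"rows":{"type":"array"},"squeeze":{"type":"number"}},"required":["rows"]}

```bash
mkdir -p pics; cat > h.py <<'E'
import numpy as np, cv2
from cell import bot
def px2w(p,uv,depth=None,z=None):
    "pixel -> world, by depth (along the axis) or by plane z"
    K=np.array([[p["fx"],0,p["cx"]],[0,p["fy"],p["cy"]],[0,0,1.]])
    uv=np.atleast_2d(np.asarray(uv,float))
    s=cv2.undistortPoints(uv[:,None],K,np.array([p["k1"],0,0,0.]))[:,0]
    r=np.c_[s,np.ones(len(s))]; T=np.array(p["pose"])
    d=r@T[:3,:3].T
    t=np.asarray(depth) if depth is not None else (z-T[2,3])/d[:,2]
    return T[:3,3]+d*np.reshape(t,(-1,1))
def cloud(p,mask):
    v,u=np.nonzero(mask&(p["z_map"]>0))
    return px2w(p,np.c_[u,v],depth=p["z_map"][v,u]),u,v
def save(img,n): cv2.imwrite("pics/"+n,cv2.cvtColor(img,cv2.COLOR_RGB2BGR))
E
python3 - <<'E'
from h import *
np.set_printoptions(precision=3,suppress=True)
P={n:bot.get_image(n) for n in("scene","top")}
for n,p in P.items():
    save(p["img"],n+"0.png"); print(n,np.array(p["pose"])[:3,3],np.array(p["pose"])[:3,2])
    for q in("stand","collar","bangle","disc","hammer","flux_jar","dish","bench_block"):
        for m in bot.masks_of(p,q)[:3]:
            c,u,v=cloud(p,m["pixels"])
            print(q,round(m["conf"],2),m["box"],np.median(c,0) if len(c) else None, np.percentile(c,98,axis=0) if len(c) else None)
    for q in("spigot_tip","shoulder","stand","collar"):
        for m in bot.tip_of(p,q)[:3]: print("tip",q,round(m["conf"],2),np.array(m["position"]))
cv2.imwrite
s=bot.state();print(s)
E
```

```text
scene [ 1.237 -0.49   0.645] [-0.642  0.543 -0.542]
stand 0.68 [163.1, 255.4, 189.4, 277.8] [ 0.628 -0.228  0.01 ] [ 0.665 -0.197  0.015]
stand 0.67 [244.0, 175.8, 288.5, 204.9] [0.531 0.167 0.039] [0.559 0.25  0.061]
collar 0.54 [197.9, 207.6, 213.3, 219.8] [ 0.508 -0.065  0.021] [ 0.523 -0.045  0.025]
collar 0.51 [167.5, 216.2, 183.2, 232.8] [ 0.503 -0.155  0.02 ] [ 0.519 -0.132  0.025]
bangle 0.82 [164.9, 254.4, 188.1, 280.0] [ 0.638 -0.23   0.009] [ 0.665 -0.199  0.015]
disc 0.62 [103.4, 232.0, 126.3, 250.8] [ 0.459 -0.304  0.013] [ 0.478 -0.279  0.017]
hammer 0.63 [184.6, 249.1, 298.4, 312.1] [ 0.785 -0.139  0.023] [ 0.842 -0.025  0.028]
flux_jar 0.58 [297.6, 136.1, 312.4, 156.2] [0.415 0.446 0.043] [0.428 0.519 0.077]
flux_jar 0.16 [211.0, 238.5, 247.8, 270.5] [ 0.691 -0.105  0.015] [ 0.745 -0.068  0.03 ]
dish 0.63 [207.4, 240.3, 248.2, 275.3] [ 0.691 -0.107  0.016] [ 0.746 -0.07   0.03 ]
bench_block 0.63 [324.9, 167.0, 361.9, 186.1] [0.624 0.411 0.024] [0.658 0.47  0.028]
tip spigot_tip 0.91 [243.5 177.1]
tip spigot_tip 0.87 [291.2 177.3]
tip shoulder 0.83 [237.2 172.2]
tip sh
[... 1310 characters left out ...]
tip stand 0.82 [250.7 197. ]
tip stand 0.69 [197.2 190.9]
tip collar 0.62 [304.  203.8]
tip collar 0.55 [337.9 203. ]
tip collar 0.36 [139.2 167.3]
{'time_s': 1.3, 'joints': array([-53.789,  28.701, -24.466,  88.831,  12.65 ,  65.217, -12.05 ]), 'qd': array([ 0.025, -0.065, -0.013, -0.014,  0.099,  0.023, -0.1  ]), 'joint_torque': array([ -0.   , -56.644,  -5.811, -27.95 ,  -0.067,   0.021,   0.   ]), 'eef_pos': array([0.234, 0.606, 0.227]), 'eef_rot': array([[-0.933,  0.36 , -0.   ],
       [ 0.36 ,  0.933,  0.   ],
       [ 0.   ,  0.   , -1.   ]]), 'force': array([ 0.902,  0.998, -0.523]), 'moment': array([ 0.087, -0.006,  0.016]), 'gripper_force': 0.0, 'gripper_width': 1.003173371792401}
```

```bash
python3 - <<'E'
from h import *
a=cv2.imread("pics/top0.png")[130:300,100:420]; cv2.imwrite("pics/topc.png",cv2.resize(a,None,fx=2.5,fy=2.5,interpolation=cv2.INTER_CUBIC))
a=cv2.imread("pics/scene0.png")[130:290,90:330]; cv2.imwrite("pics/scenec.png",cv2.resize(a,None,fx=3.3,fy=3.3,interpolation=cv2.INTER_CUBIC))
E
```

```text
(no output)
```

View pics/topc.png

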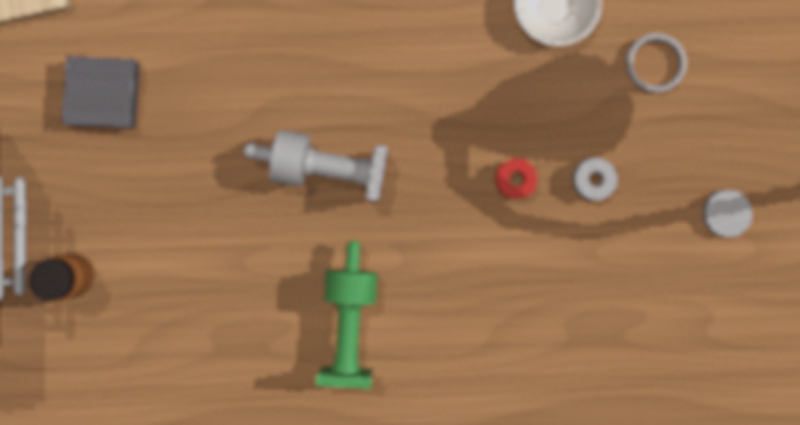

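View pics/scenec.png

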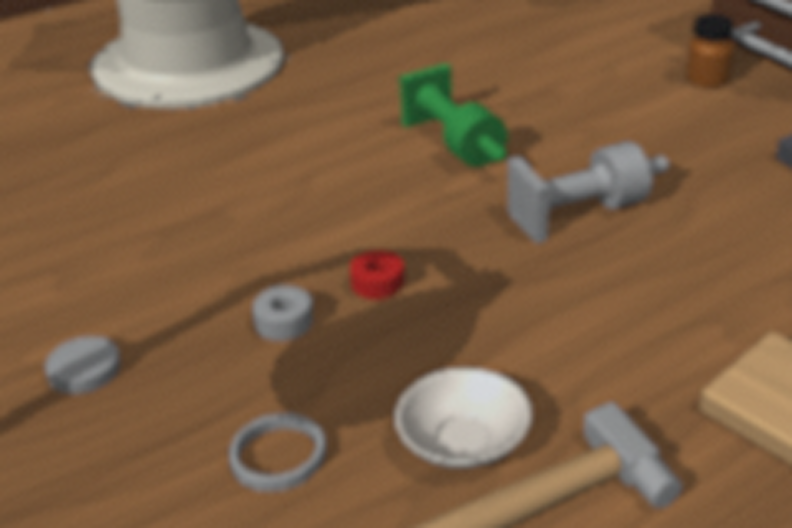

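The candidates, by top-camera pixel:
- **Stand:** the steel one is at about (225,194). The green look-alike is at (239,255).
- **Collar:** the thick grey ring is at (338,202). The red ring (306,202), bangle (360,155) and disc (391,215) are not it.

I choose the grey stand and the grey thick ring. Next I fit the stand's pose with its shape model and take a close crop.

```bash
cat > fit.py <<'E'
from h import *
from scipy.optimize import least_squares
def sdf(q):
    "distance to stand surface, stand frame"
    r=np.hypot(q[:,0],q[:,1]); z=q[:,2]
    def box(d): return np.linalg.norm(np.maximum(d,0),axis=1)+np.minimum(d.max(1),0)
    b=[box(np.c_[abs(q[:,0])-.03,abs(q[:,1])-.03,abs(z-.006)-.006])]
    for R,a,e in((.013,.012,.09),(.03,.09,.125),(.008,.125,.16)):
        b.append(box(np.c_[r-R,abs(z-(a+e)/2)-(e-a)/2]))
    return np.min(b,0)
def lying(c,x0):
    "x,y of foot centre, axis yaw, cloud dz"
    def f(p):
        a=np.array([np.cos(p[2]),np.sin(p[2]),0]); s=np.array([-a[1],a[0],0])
        d=c-np.array([p[0],p[1],.03+p[3]])
        return sdf(np.c_[d@s,d[:,2],d@a])
    return least_squares(f,x0,loss="soft_l1",f_scale=.002)
def pick(p,q,near,tol=.06):
    for m in bot.masks_of(p,q):
        c,u,v=cloud(p,m["pixels"])
        if len(c) and np.linalg.norm(np.median(c,0)[:2]-near)<tol: return c,m
    return None,None
E
python3 - <<'E'
from fit import *
np.set_printoptions(precision=4,suppress=True)
C={}
for n in("top","scene"):
    p=bot.get_image(n)
    c,m=pick(p,"stand",[.525,.175])
    c=c[c[:,2]>.008]
    r=lying(c,[.51,.09,1.37,0]); print(n,len(c),r.x,np.degrees(r.x[2]),np.abs(r.fun).mean())
    c,m=pick(p,"collar",[.495,-.15],.04); t=c[c[:,2]>.018]
    (x,y),R=cv2.minEnclosingCircle((t[:,:2]*1000).astype(np.float32)); print("collar",x,y,R,np.percentile(t[:,2],50),t[:,:2].mean(0),(t[:,:2].min(0)+t[:,:2].max(0))/2)
    if n=="top": save(cv2.resize(p["img"][165:225,185:360],None,fx=4.5,fy=4.5,interpolation=cv2.INTER_CUBIC),"close1.png")
E
```

```text
top 649 [0.5056 0.0962 1.3605 0.001 ] 77.94890950602479 0.0012471396592410697
collar 493.2269592285156 -150.39993286132812 23.906160354614258 0.02241370876150306 [ 0.4931 -0.1499] [ 0.4931 -0.1498]
scene 569 [0.507  0.0964 1.3644 0.0009] 78.17221201241733 0.0010973615330108757
collar 494.5379943847656 -150.1379852294922 25.59849739074707 0.02262349518361273 [ 0.4983 -0.1514] [ 0.4966 -0.1504]
```

View pics/close1.png

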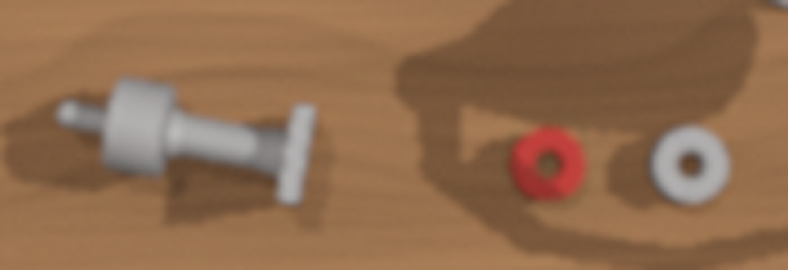

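The crop shows the steel stand with its foot at crop (297,153) and spigot at (68,110). The steel collar is at (690,165), next to the red ring at (547,165). The tool only points down, so I will press the shut fingertips on the foot's upper edge and roll the stand upright over its bottom edge.

Emit:
move_arm(rows=[-438, -382.6, 0, 1.412, 0, -438, -382.6, 0, 1.412, 0, -438, -382.6, 0, 1.412, 0, -438, -382.6, 0, 1.412, 0, -438, -382.6, 0, 1.412, 0, -438, -382.6, 0, 1.412, 0, -438, -382.6, 0, 1.412, 0, -438, -382.6, 0, 1.412, 0, -438, -382.6, 0, 1.412, 0, -438, -382.6, 0, 1.412, 0, -438, -382.6, 0, 1.412, 0, -438, -382.6, 0, 1.412, 0, -438, -382.6, 0, 1.412, 0, -438, -382.6, 117, 1.412, 0, -438, -382.6, 117, 1.412, 0, -438, -382.6, 117, 1.412, 0, -438, -382.6, 117, 1.412, 0, -438, -382.6, 117, 1.412, 0])

```text
time_s: 3.4
eef_pos: [0.5052, 0.0924, 0.1102]
eef_rot: [[0.208, 0.978, 0.0], [0.978, -0.208, 0.0], [0.0, 0.0, -1.0]]
force: [0.9, -0.5, 0.6]
gripper_width: 0.002
gripper_force: 0.0
```

```bash
python3 - <<'E'
from fit import *
np.set_printoptions(precision=4,suppress=True)
s=bot.state(); print(s["time_s"],s["eef_pos"],s["eef_rot"].round(3),s["joints"],s["force"],s["gripper_width"])
a=np.array([np.cos(1.3623),np.sin(1.3623)]); d=s["eef_pos"][:2]-[.5063,.0963]; print("s,lat",d@a,d@[a[1],-a[0]])
p=bot.get_image("scene"); save(cv2.resize(p["img"][110:250,180:360],None,fx=4,fy=4,interpolation=cv2.INTER_CUBIC),"a1.png")
E
```

```text
3.4 [0.5052 0.0924 0.1102] [[ 0.208  0.978  0.   ]
 [ 0.978 -0.208  0.   ]
 [ 0.     0.    -1.   ]] [-16.0241  21.939    3.2097 114.69    -1.7766  43.4016 -23.7349] [ 0.9131 -0.5307  0.5612] 0.002266311670139273
s,lat -0.004060971554074328 -0.0003124266276831525
```

View pics/a1.png

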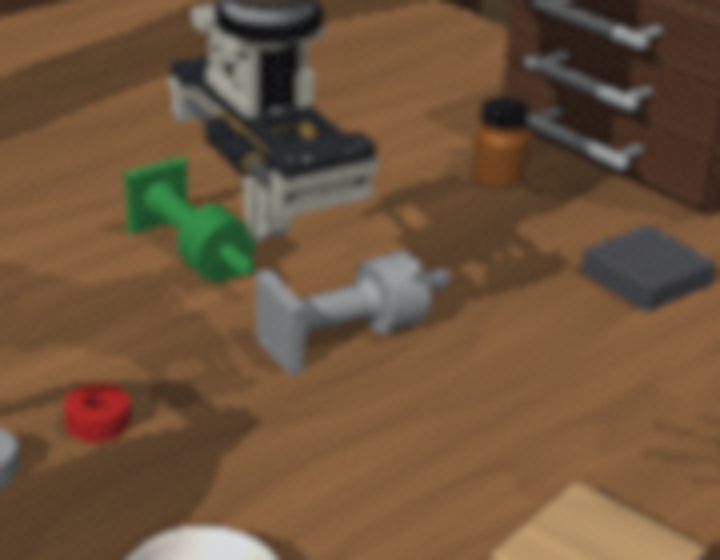

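The fingers hover over the steel foot's upper edge (crop ~(275,275)). I go down gently to make contact.

Emit:
move_arm(rows=[0, 0, 25, 0, 0, 0, 0, 45, 0, 0, 0, 0, 47, 0, 0, 0, 0, 48, 0, 0, 0, 0, 49, 0, 0, 0, 0, 49.5, 0, 0, 0, 0, 49.5, 0, 0])

```text
time_s: 4.15
eef_pos: [0.5056, 0.0917, 0.0611]
eef_rot: [[0.208, 0.978, 0.001], [0.978, -0.208, 0.0], [0.001, 0.001, -1.0]]
force: [-0.4, -1.2, 0.4]
gripper_width: 0.005
gripper_force: 0.0
```

Emit:
move_arm(rows=[0, 0, 0.5, 0, 0, 0, 0, 1, 0, 0, 0, 0, 1.5, 0, 0, 0, 0, 1.5, 0, 0])

```text
time_s: 4.55
eef_pos: [0.5055, 0.0916, 0.06]
eef_rot: [[0.209, 0.978, 0.001], [0.978, -0.209, 0.0], [0.001, 0.001, -1.0]]
force: [-2.6, -0.3, 11.3]
gripper_width: 0.01
gripper_force: 5.9
```

Emit:
move_arm(rows=[0, 0, 0.4, 0, 0, -0.4, 0, 0.4, 0, 0, -0.8, 0, 0.4, 0, 0, -0.8, 0, 0.4, 0, 0])

```text
time_s: 4.95
eef_pos: [0.5055, 0.0916, 0.0599]
eef_rot: [[0.208, 0.978, 0.002], [0.978, -0.208, 0.001], [0.001, 0.001, -1.0]]
force: [-3.8, 0.9, 13.1]
gripper_width: 0.006
gripper_force: 6.9
```

Emit:
move_arm(rows=[-0.6, -0.2, 0.2, 0, 0, -1.2, -0.2, 0.2, 0, 0, -1.2, -0.2, 0.2, 0, 0])

```text
time_s: 5.25
eef_pos: [0.5055, 0.0915, 0.0599]
eef_rot: [[0.207, 0.978, 0.003], [0.978, -0.207, 0.002], [0.003, 0.002, -1.0]]
force: [-2.8, 2.9, 13.9]
gripper_width: 0.003
gripper_force: 6.8
```

Emit:
move_arm(rows=[-0.6, 0, 0.1, 0, 0, -1.2, 0, 0.2, 0, 0, -1.8, 0, 0.2, 0, 0, -1.8, 0, 0.2, 0, 0])

```text
time_s: 5.65
eef_pos: [0.5055, 0.0913, 0.0599]
eef_rot: [[0.206, 0.978, 0.003], [0.978, -0.206, 0.004], [0.005, 0.003, -1.0]]
force: [-2.9, 5.6, 12.0]
gripper_width: 0.006
gripper_force: 6.6
```

Emit:
move_arm(rows=[-0.6, 0, 0.3, 0, 0, -1.2, 0, 0.4, 0, 0, -1.8, 0, 0.5, 0, 0, -1.8, 0, 0.5, 0, 0])

```text
time_s: 6.05
eef_pos: [0.5055, 0.0906, 0.0598]
eef_rot: [[0.206, 0.979, 0.004], [0.979, -0.206, 0.005], [0.006, 0.003, -1.0]]
force: [-3.2, 8.1, 15.2]
gripper_width: 0.005
gripper_force: 7.7
```

Emit:
move_arm(rows=[-0.6, 0, 0.1, 0, 0, -1.2, 0, 0.1, 0, 0, -1.8, 0, 0.1, 0, 0, -2.4, 0, 0.1, 0, 0, -2.4, 0, 0.1, 0, 0])

```text
time_s: 6.55
eef_pos: [0.5053, 0.0882, 0.0598]
eef_rot: [[0.206, 0.979, 0.005], [0.979, -0.206, 0.005], [0.006, 0.004, -1.0]]
force: [-2.4, 8.3, 15.5]
gripper_width: 0.002
gripper_force: 7.4
```

```bash
cat > look.py <<'E'
from fit import *
import sys
np.set_printoptions(precision=4,suppress=True)
def gen(c,x0):
    "edge point x,y, yaw, tilt(rad up)"
    def f(p):
        h=np.array([np.cos(p[2]),np.sin(p[2]),0]); s=np.array([-h[1],h[0],0]); k=np.array([0,0,1.])
        a=h*np.cos(p[3])+k*np.sin(p[3]); n=-h*np.sin(p[3])+k*np.cos(p[3])
        d=c-np.array([p[0],p[1],.001])
        return sdf(np.c_[d@s,d@n-.03,d@a])
    return least_squares(f,x0,loss="soft_l1",f_scale=.002)
def tilt(name="scene",th=0.05):
    p=bot.get_image(name); c,m=pick(p,"stand",[.52,.15],.09)
    if c is None: print("none"); return p
    c=c[c[:,2]>.008]
    r=min((gen(c,[.5063,.0963,1.362,t]) for t in(th,th+.4)),key=lambda r:r.cost)
    print(name,len(c),m["conf"],"pivot",r.x[:2],"yaw",r.x[2],"tilt deg",np.degrees(r.x[3]),"err",np.abs(r.fun).mean())
    return p
E
python3 - <<'E'
from look import *
tilt();tilt("top")
E
```

```text
scene 592 0.64 pivot [0.5074 0.0959] yaw 1.3734743837046328 tilt deg 2.471852961283004 err 0.0012864387150127634
top 336 0.84 pivot [0.5051 0.0944] yaw 1.3644653604299548 tilt deg 2.4676443021692682 err 0.002226316030370417
```

Emit:
move_arm(rows=[-0.8, 0, 0, 0, 0, -1.6, 0, 0, 0, 0, -2.4, 0, 0, 0, 0, -3.2, 0, 0, 0, 0, -4.0, 0, 0, 0, 0, -4.6, 0, 0, 0, 0])

```text
time_s: 7.35
eef_pos: [0.5044, 0.0831, 0.0595]
eef_rot: [[0.206, 0.979, 0.005], [0.979, -0.206, 0.004], [0.005, 0.004, -1.0]]
force: [-1.1, 7.0, 13.2]
gripper_width: 0.001
gripper_force: 6.0
```

Emit:
move_arm(rows=[-1.2, 0, 0.2, 0, 0, -2.4, 0, 0.4, 0, 0, -3.6, 0, 0.6, 0, 0, -4.8, 0, 0.9, 0, 0, -4.8, 0, 0.9, 0, 0])

```text
time_s: 7.85
eef_pos: [0.5032, 0.0773, 0.0586]
eef_rot: [[0.207, 0.978, 0.004], [0.978, -0.207, 0.003], [0.004, 0.004, -1.0]]
force: [-2.5, 4.3, 14.5]
gripper_width: 0.004
gripper_force: 6.5
```

```bash
python3 - <<'E'
from look import *
tilt(th=.2)
s=bot.state(); print(s["force"],s["eef_pos"])
E
```

```text
scene 523 0.63 pivot [0.5073 0.0958] yaw 1.3722747791692458 tilt deg 12.837046354067134 err 0.0011999227675741362
[-1.9568  4.8246 13.9523] [0.5033 0.0775 0.0586]
```

Emit:
move_arm(rows=[-1.3, 0, 0.3, 0, 0, -2.6, 0, 0.65, 0, 0, -3.9, 0, 1.0, 0, 0, -5.2, 0, 1.4, 0, 0, -6.5, 0, 1.85, 0, 0, -7.8, 0, 2.3, 0, 0])

```text
time_s: 8.55
eef_pos: [0.5016, 0.0687, 0.0562]
eef_rot: [[0.207, 0.978, 0.004], [0.978, -0.207, 0.002], [0.003, 0.004, -1.0]]
force: [-1.1, 2.5, 14.6]
gripper_width: 0.007
gripper_force: 6.5
```

Emit:
move_arm(rows=[-1.2, 0, 0.4, 0, 0, -2.4, 0, 0.9, 0, 0, -3.6, 0, 1.5, 0, 0, -4.7, 0, 2.1, 0, 0, -5.9, 0, 2.7, 0, 0, -7.0, 0, 3.3, 0, 0, -8.4, 0, 4.1, 0, 0, -9.7, 0, 4.8, 0, 0])

```text
time_s: 9.35
eef_pos: [0.4991, 0.0573, 0.051]
eef_rot: [[0.209, 0.978, 0.003], [0.978, -0.209, 0.0], [0.001, 0.003, -1.0]]
force: [-1.8, -1.4, 11.2]
gripper_width: 0.002
gripper_force: 5.5
```

```bash
python3 - <<'E'
from look import *
p=tilt(th=.5)
s=bot.state(); print(s["force"],s["eef_pos"])
save(cv2.resize(p["img"][110:250,180:360],None,fx=4,fy=4,interpolation=cv2.INTER_CUBIC),"a2.png")
E
```

```text
scene 473 0.66 pivot [0.5074 0.0952] yaw 1.3771424761890116 tilt deg 33.8623950181829 err 0.00122598663685556
[-0.7082 -1.094  12.289 ] [0.499  0.057  0.0508]
```

View pics/a2.png

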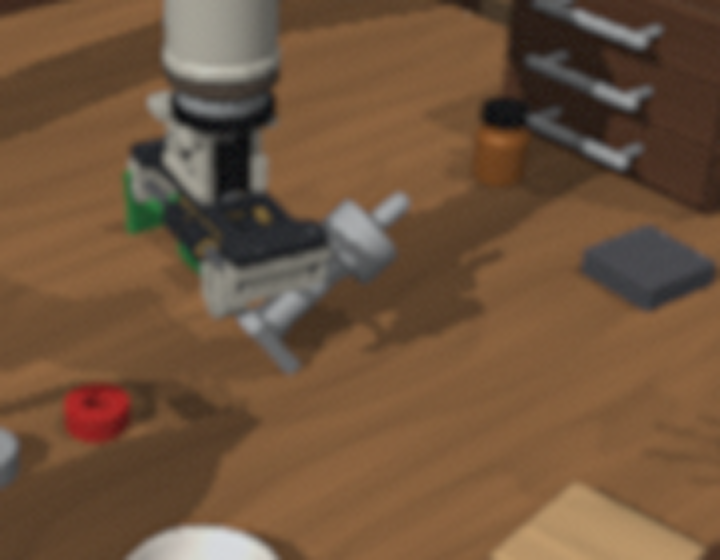

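Tilted to 34° with the pivot not slipping. The fingers press the foot's raised edge at crop ~(240,320). I continue along the arc.

Emit:
move_arm(rows=[-1.3, 0, 0.9, 0, 0, -2.5, 0, 1.8, 0, 0, -3.7, 0, 2.7, 0, 0, -4.9, 0, 3.6, 0, 0, -5.8, 0, 4.4, 0, 0, -6.7, 0, 5.2, 0, 0, -7.5, 0, 6.1, 0, 0, -8.3, 0, 7.0, 0, 0])

```text
time_s: 10.25
eef_pos: [0.497, 0.0476, 0.0436]
eef_rot: [[0.21, 0.978, 0.002], [0.978, -0.21, -0.001], [-0.001, 0.002, -1.0]]
force: [-1.7, -4.1, 11.6]
gripper_width: 0.003
gripper_force: 5.6
```

```bash
python3 - <<'E'
from look import *
p=tilt(th=.6)
s=bot.state(); print(s["force"],s["eef_pos"])
E
```

```text
scene 437 0.64 pivot [0.5076 0.0957] yaw 1.3828586103551859 tilt deg 45.640772805028874 err 0.001241925334151236
[-1.8628 -4.4255  9.4658] [0.4968 0.0473 0.0434]
```

Emit:
move_arm(rows=[-0.9, 0, 0.9, 0, 0, -1.7, 0, 1.8, 0, 0, -2.5, 0, 2.7, 0, 0, -3.3, 0, 3.7, 0, 0, -4.1, 0, 4.7, 0, 0, -4.9, 0, 5.7, 0, 0, -5.6, 0, 6.7, 0, 0, -6.3, 0, 7.7, 0, 0, -7.0, 0, 8.7, 0, 0, -7.6, 0, 9.7, 0, 0, -8.2, 0, 10.7, 0, 0, -8.7, 0, 11.7, 0, 0])

```text
time_s: 11.55
eef_pos: [0.4943, 0.0383, 0.0311]
eef_rot: [[0.211, 0.978, 0.0], [0.978, -0.211, -0.002], [-0.002, 0.001, -1.0]]
force: [-0.7, -4.9, 5.4]
gripper_width: 0.008
gripper_force: 3.6
```

```bash
python3 - <<'E'
from look import *
p=tilt(th=.9)
s=bot.state(); print(s["force"],s["eef_pos"])
E
```

```text
scene 474 0.89 pivot [0.5074 0.0968] yaw 1.3762208857008318 tilt deg 61.89757659558565 err 0.0014667413108626424
[-0.404  -5.319   4.3149] [0.4941 0.0383 0.0309]
```

Emit:
move_arm(rows=[-0.5, 0, 1.1, 0, 0, -1.0, 0, 2.2, 0, 0, -1.5, 0, 3.3, 0, 0, -2.0, 0, 4.3, 0, 0, -2.5, 0, 5.4, 0, 0, -3.0, 0, 6.5, 0, 0, -3.4, 0, 7.5, 0, 0, -3.8, 0, 8.5, 0, 0])

```text
time_s: 12.45
eef_pos: [0.4929, 0.0372, 0.0219]
eef_rot: [[0.208, 0.978, -0.0], [0.978, -0.208, 0.0], [-0.0, -0.0, -1.0]]
force: [-1.3, -4.4, 2.2]
gripper_width: 0.005
gripper_force: 2.2
```

```bash
python3 - <<'E'
from look import *
p=tilt(th=1.1)
s=bot.state(); print(s["force"],s["eef_pos"])
save(cv2.resize(p["img"][110:250,180:360],None,fx=4,fy=4,interpolation=cv2.INTER_CUBIC),"a3.png")
E
```

```text
scene 427 0.63 pivot [0.508 0.101] yaw 1.3523070151340235 tilt deg 72.24037148208059 err 0.0010862330643731275
[-0.6707 -3.6276  1.2059] [0.4929 0.0372 0.0219]
```

View pics/a3.png

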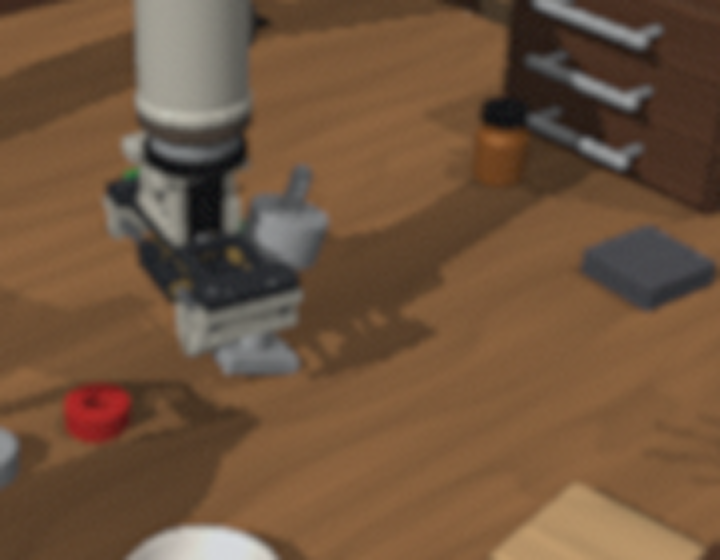

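Tilt is 72°, past the balance point, and the head leans toward the gripper body. I back away slowly so it settles onto its foot.

Emit:
move_arm(rows=[-5, 0, 0, 0, 0, -10, 0, 0, 0, 0, -15, 0, 0, 0, 0, -20, 0, 0, 0, 0, -25, 0, 0, 0, 0, -30, 0, 0, 0, 0, -35, 0, 0, 0, 0, -40, 0, 0, 0, 0, -45, 0, -10, 0, 0, -50, 0, -25, 0, 0, -55, 0, -40, 0, 0, -60, 0, -80, 0, 0, -60, 0, -130, 0, 0, -60, 0, -180, 0, 0, -60, 0, -180, 0, 0])

```text
time_s: 14.05
eef_pos: [0.4856, -0.0218, 0.2098]
eef_rot: [[0.209, 0.978, 0.014], [0.978, -0.209, 0.001], [0.003, 0.013, -1.0]]
force: [0.7, 0.7, -1.6]
gripper_width: 0.005
gripper_force: 0.0
```

```bash
cat >> look.py <<'E'
def upright(name,near):
    p=bot.get_image(name); c,m=pick(p,"stand",near,.1)
    if c is None: print("none"); return p
    c=c[c[:,2]>.004]
    def f(q):
        cy,sy=np.cos(q[2]),np.sin(q[2]); z=np.array([q[3],q[4],1]); z/=np.linalg.norm(z)
        x=np.array([cy,sy,0]); x-=z*(x@z); x/=np.linalg.norm(x); y=np.cross(z,x)
        d=c-np.array([q[0],q[1],q[5]]); return sdf(np.c_[d@x,d@y,d@z])
    r=least_squares(f,[*near,-.2,0,0,0],loss="soft_l1",f_scale=.002)
    print(name,len(c),m["conf"],r.x,"head xy",r.x[:2]+.125*r.x[3:5],"maxz",c[:,2].max(),"err",np.abs(r.fun).mean())
    return p
E
python3 - <<'E'
from look import *
s=bot.state(); print(s["force"],s["eef_pos"],s["eef_rot"])
upright("top",[.50,.07]); p=upright("scene",[.50,.07])
save(cv2.resize(p["img"][110:270,150:330],None,fx=3.7,fy=3.7,interpolation=cv2.INTER_CUBIC),"a4.png")
E
```

```text
[ 0.661   0.6981 -1.6118] [ 0.4856 -0.0218  0.2098] [[ 0.2087  0.9779  0.0138]
 [ 0.978  -0.2087  0.0006]
 [ 0.0034  0.0134 -0.9999]]
top 423 0.66 [ 0.501   0.0715 -0.2002 -0.0088 -0.0057  0.001 ] head xy [0.4999 0.0708] maxz 0.16434243452014152 err 0.0011464062345240124
scene 717 0.8 [ 0.5015  0.0723 -0.2221 -0.0014  0.0041  0.0008] head xy [0.5013 0.0728] maxz 0.1608719453237466 err 0.0010130030086992657
```

View pics/a4.png

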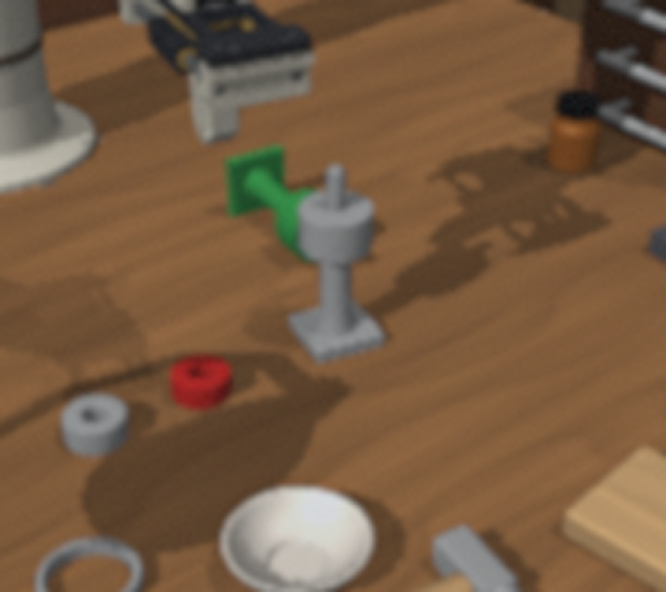

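The stand is upright at about (0.501, 0.072), with its foot at crop ~(335,325) and spigot at (336,175). Next, the collar.

Emit:
move_arm(rows=[-123.6, 35, 0, 0, 70, -123.6, 35, 0, 0, 70, -123.6, 35, 0, 0, 70, -123.6, 35, 50, 0, 70, -123.6, 35, 100, 0, 70, -123.6, 35, 150, 0, 70, -123.6, 35, 150, 0, 70, -123.6, 35, 150, 0, 70])

```text
time_s: 15.05
eef_pos: [0.4871, -0.1494, 0.0508]
eef_rot: [[0.209, 0.978, -0.005], [0.978, -0.209, 0.001], [-0.0, -0.005, -1.0]]
force: [0.4, -0.3, 0.5]
gripper_width: 0.65
gripper_force: 0.0
```

```bash
python3 - <<'E'
from look import *
for i in range(2): p=bot.get_image("top"); 
s=bot.state(); print(s["time_s"],s["eef_pos"],s["eef_rot"],s["gripper_width"],s["force"])
upright("top",[.50,.07]); p=upright("scene",[.50,.07])
for n in("scene",):
    p=bot.get_image(n); c,m=pick(p,"collar",[.495,-.15],.04)
    if c is not None:
        t=c[c[:,2]>.018]; print("collar",n,t[:,:2].mean(0),(t[:,:2].min(0)+t[:,:2].max(0))/2,np.ptp(t,axis=0),m["conf"])
    R=s["eef_rot"]; d=np.array([.494,-.150])-s["eef_pos"][:2]; print("to go mm",1000*d@R[:2,0],1000*d@R[:2,1])
E
```

```text
15.15 [ 0.4908 -0.1502  0.0543] [[ 0.2084  0.978   0.0032]
 [ 0.978  -0.2084 -0.0008]
 [-0.0001  0.0033 -1.    ]] 0.7323685869412678 [ 0.1648 -0.1836 -0.0278]
top 455 0.66 [ 0.5006  0.072  -0.273   0.0026  0.0075  0.0012] head xy [0.501  0.0729] maxz 0.1636431264605661 err 0.001306135875494758
scene 759 0.66 [ 0.5016  0.0717 -0.2106 -0.0018  0.0078  0.0009] head xy [0.5014 0.0727] maxz 0.16088369897892435 err 0.001233616233583573
collar scene [ 0.5025 -0.1538] [ 0.5048 -0.1504] [0.0702 0.0469 0.052 ] 0.67
to go mm 0.9010895384063643 3.0822295571912712
```

Emit:
move_arm(rows=[0, 0, 15, 0, 70, 0, 0, 30, 0, 70, 0, 0, 45, 0, 70, 0, 0, 47, 0, 70, 0, 0, 47, 0, 70, 0, 0, 47, 0, 70])

```text
time_s: 16.05
eef_pos: [0.4897, -0.1499, 0.006]
eef_rot: [[0.208, 0.978, 0.001], [0.978, -0.208, -0.0], [-0.0, 0.001, -1.0]]
force: [-0.4, 0.0, 0.0]
gripper_width: 0.767
gripper_force: 0.0
```

Emit:
move_arm(rows=[0.8, 4, 2.5, 0, 70, 0.8, 4, 2.5, 0, 70, 0.8, 4, 2.5, 0, 46, 0.8, 4, 2.5, 0, 46, 0.8, 4, 2.5, 0, 44, 0.8, 4, 2.5, 0, 44, 0.8, 4, 2.5, 0, 44, 0.8, 4, 2.5, 0, 44, 0.8, 4, 2.5, 0, 44], squeeze=20)

```text
time_s: 16.95
eef_pos: [0.4932, -0.1498, 0.0027]
eef_rot: [[0.208, 0.978, 0.0], [0.978, -0.208, -0.0], [0.0, 0.0, -1.0]]
force: [0.1, 0.0, -0.2]
gripper_width: 0.508
gripper_force: 20.0
```

Emit:
move_arm(rows=[0, 0, -20, 0, 44, 0, 0, -60, 0, 44, 0, 0, -110, 0, 44, 0, 0, -160, 0, 44, 0, 0, -200, 0, 44, 0, 0, -210, 0, 44, 35, -6, -210, 0, 44, 75, -13, -210, 0, 44, 115, -20, -210, 0, 44, 150, -27, -210, 0, 44, 180, -32, -210, 0, 44, 205, -36, -210, 0, 44, 215, -38, -210, 0, 44, 219.3, -38.5, -210, 0, 44, 219.3, -38.5, -210, 0, 44, 219.3, -38.5, -210, 0, 44, 219.3, -38.5, -210, 0, 44])

```text
time_s: 18.65
eef_pos: [0.5012, 0.0711, 0.2125]
eef_rot: [[0.211, 0.978, -0.0], [0.978, -0.211, -0.001], [-0.001, -0.0, -1.0]]
force: [-0.4, -0.4, -0.7]
gripper_width: 0.506
gripper_force: 20.0
```

```bash
python3 - <<'E'
from look import *
p=upright("scene",[.50,.07])
s=bot.state(); print(s["time_s"],s["eef_pos"],s["gripper_width"],s["gripper_force"],s["force"])
for n in("scene","top"):
    q=bot.get_image(n)
    for m in bot.masks_of(q,"collar"):
        c,u,v=cloud(q,m["pixels"]); print(n,m["conf"],m["box"],np.median(c,0) if len(c) else 0)
save(cv2.resize(p["img"][90:220,190:310],None,fx=4.6,fy=4.6,interpolation=cv2.INTER_CUBIC),"a5.png")
E
```

```text
scene 683 0.81 [ 0.5016  0.0719 -0.1935 -0.0028  0.008   0.0009] head xy [0.5013 0.0729] maxz 0.1614269530339561 err 0.0010449719406285627
18.75 [0.5013 0.0716 0.2126] 0.5075853037816918 19.999730344716227 [ 0.7717 -0.5909 -1.1377]
scene 0.61 [198.3, 207.8, 213.6, 220.6] [ 0.5069 -0.0628  0.0208]
top 0.61 [307.3, 196.3, 314.0, 207.8] [ 0.4998 -0.0735  0.0227]
```

View pics/a5.png

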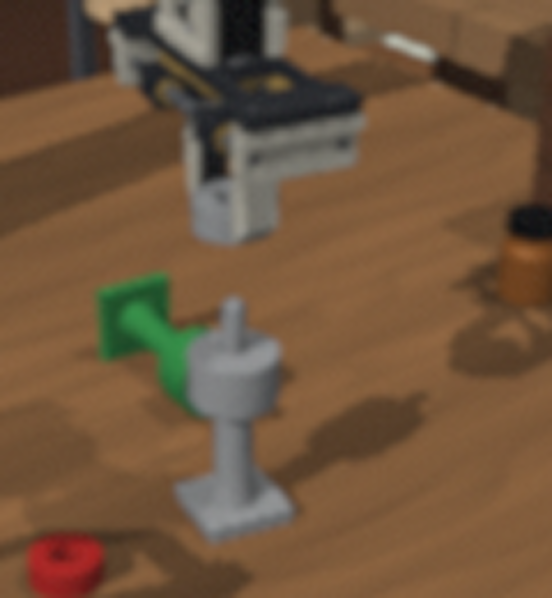

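The collar hangs level in the fingers (crop ~(225,212)), directly above the spigot (233,310). I measure the collar's centre in the hand against the head with the same camera.

```bash
python3 - <<'E'
from look import *
for k in range(2):
    p=bot.get_image("scene"); s=bot.state(); R=s["eef_rot"]; e=s["eef_pos"]
    c,u,v=cloud(p,np.ones(p["z_map"].shape,bool)); 
    d=c-e; tx=d@R[:,0]; ty=d@R[:,1]; z=d[:,2]
    g=(z>0.002)&(z<.019)&(np.abs(ty)<.02)&(np.hypot(tx,ty)<.03)&(np.hypot(tx,ty)>.016)
    P=np.c_[tx,ty][g]
    r=least_squares(lambda q:np.hypot(*(P-q).T)-.024,[0,0],loss="soft_l1",f_scale=.001)
    r2=least_squares(lambda q:np.hypot(P[:,0]-q[0],P[:,1])-.024,[0],loss="soft_l1",f_scale=.001)
    print(e,len(P),"tx,ty mm",1000*r.x,"tx with ty=0",1000*r2.x,np.abs(r.fun).mean(), P.min(0),P.max(0))
h=np.array([.5013,.0728])-e[:2]; print("head rel TCP mm (tx,ty)",1000*h@R[:2,0],1000*h@R[:2,1])
E
```

```text
[0.5013 0.0725 0.2127] 44 tx,ty mm [ 0.4402 -0.2951] tx with ty=0 [0.5542] 0.000993025961302769 [-0.0243 -0.0036] [-0.0081  0.0198]
[0.5013 0.0726 0.2127] 40 tx,ty mm [-0.0388 -0.0771] tx with ty=0 [-0.0045] 0.0011480757150822362 [-0.0251 -0.017 ] [-0.0038  0.02  ]
head rel TCP mm (tx,ty) 0.2071740643566175 0.0039034771821530104
```

Centred to about half a millimetre. I lower it to just past the spigot tip.

Emit:
move_arm(rows=[0, 0, 15, 0, 44, 0, 0, 30, 0, 44, 0, 0, 40, 0, 44, 0, 0, 45, 0, 44, 0, 0, 48, 0, 44, 0, 0, 51, 0, 44, 0, 0, 54, 0, 44, 0, 0, 57, 0, 44, 0, 0, 60, 0, 44, 0, 0, 60, 0, 44])

```text
time_s: 20.05
eef_pos: [0.5009, 0.0727, 0.1522]
eef_rot: [[0.208, 0.978, -0.001], [0.978, -0.208, -0.0], [-0.0, -0.001, -1.0]]
force: [0.2, -0.1, -1.6]
gripper_width: 0.511
gripper_force: 20.0
```

Emit:
move_arm(rows=[0, 0, 4, 0, 44, 0, 0, 8, 0, 44, 0, 0, 12, 0, 44, 0, 0, 16, 0, 44, 0, 0, 19, 0, 44, 0, 0, 21, 0, 44, 0, 0, 22.5, 0, 44, 0, 0, 23, 0, 44, 0, 0, 23.5, 0, 44, 0, 0, 23.5, 0, 44])

```text
time_s: 21.05
eef_pos: [0.5013, 0.0727, 0.1292]
eef_rot: [[0.208, 0.978, 0.0], [0.978, -0.208, 0.0], [0.0, 0.0, -1.0]]
force: [-0.3, -0.4, -1.5]
gripper_width: 0.508
gripper_force: 20.0
```

Emit:
move_arm(rows=[0, 0, 0.5, 0, 44, 0, 0, 1, 0, 44, 0, 0, 1.3, 0, 44, 0, 0, 1.6, 0, 44, 0, 0, 1.6, 0, 44])

```text
time_s: 21.55
eef_pos: [0.5012, 0.0727, 0.1276]
eef_rot: [[0.208, 0.978, -0.0], [0.978, -0.208, 0.0], [0.0, -0.0, -1.0]]
force: [-1.3, -0.4, 0.2]
gripper_width: 0.505
gripper_force: 20.0
```

Contact is beginning, with the collar's weight now carried by the head. One small nudge down, then release.

Emit:
move_arm(rows=[0, 0, 0.3, 0, 44, 0, 0, 0.3, 0, 44, 0, 0, 0.2, 0, 48, 0, 0, 0, 0, 52, 0, 0, 0, 0, 58, 0, 0, 0, 0, 64, 0, 0, 0, 0, 70, 0, 0, 0, 0, 70, 0, 0, 0, 0, 70])

```text
time_s: 22.45
eef_pos: [0.5012, 0.0727, 0.1275]
eef_rot: [[0.208, 0.978, -0.0], [0.978, -0.208, 0.0], [0.0, -0.0, -1.0]]
force: [0.2, 0.4, -0.3]
gripper_width: 0.761
gripper_force: 0.0
```

Emit:
move_arm(rows=[0, 0, -10, 0, 70, 0, 0, -30, 0, 70, 0, 0, -60, 0, 70, 0, 0, -100, 0, 70, -50, 0, -100, 0, 70, -100, 0, -100, 0, 70, -150, 0, -100, 0, 70, -150, 0, -100, 0, 70, -150, 0, -100, 0, 70])

```text
time_s: 23.35
eef_pos: [0.4699, -0.0752, 0.2283]
eef_rot: [[0.212, 0.977, 0.001], [0.977, -0.212, 0.0], [0.0, 0.001, -1.0]]
force: [-0.1, 0.8, -0.3]
gripper_width: 0.764
gripper_force: 0.0
```

```bash
python3 - <<'E'
from look import *
s=bot.state(); print(s["time_s"],s["eef_pos"],s["force"],s["gripper_width"])
p=bot.get_image("scene")
c,u,v=cloud(p,np.ones(p["z_map"].shape,bool))
r=np.hypot(c[:,0]-.5013,c[:,1]-.0728); t=c[(r<.022)&(c[:,2]>.14)&(c[:,2]<.152)]
print("collar top z",np.median(t[:,2]),len(t)); A=np.c_[t[:,:2]-t[:,:2].mean(0),np.ones(len(t))]; print("slopes",np.linalg.lstsq(A,t[:,2],rcond=None)[0])
save(cv2.resize(p["img"][90:220,170:310],None,fx=4.5,fy=4.5,interpolation=cv2.INTER_CUBIC),"a6.png")
E
```

```text
23.35 [ 0.4699 -0.0752  0.2283] [-0.0604  0.7732 -0.3493] 0.7636011422449999
collar top z 0.14765741242381908 70
slopes [ 0.0065 -0.0045  0.1477]
```

View pics/a6.png

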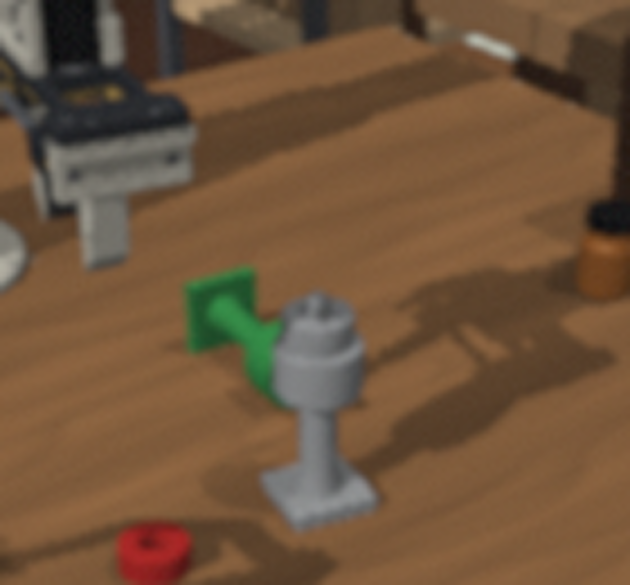

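The collar lies flat round the spigot on the head (crop ~(318,325)): its top is at z = 0.1477 m and level, and the robot is clear. I hand the job in.

```bash
python3 -c "
from cell import bot
print(bot.finish_job())"
```

```text
the job is handed in; nothing more can be done
None
```

The stand was tipped upright by light pushes without gripping, the steel collar was lowered flat onto its head, and the job was handed in at about 23 s; the hand-in call returned no verdict.

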